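# Ready the drained topping warmer for refilling

## Robot

A 7-joint arm with a two-finger parallel gripper is mounted at the origin on the work surface. World frame = base frame: x ahead of the robot, y to its left, z up, the work surface at z = 0. Lengths are in m, angles in degrees, forces in N, time in s.
With the tool pointing down it reaches from about 0.4 to 0.875 m from the base axis. Payload 4.4 kg.
Tool frame: the origin (TCP) lies midway between the tips of the shut fingers; the grasp point (between the pads) lies 19 mm behind it (arm.grip_point_offset is the distance from the TCP to the grasp point, in m); z points along the fingers, y is the line along which they close (so a half turn about z gives the same grasp; the last joint's range is limited). The gripper opens to 85 mm and grips with 20 to 120 N. Pads are 22 mm wide; open, the fingers measure 114 mm over their backs; the gripper's body (76 mm by 85 mm) begins 54 mm behind the grasp point. The pads swing forward as they close: fully open they stand 13 mm farther back than shut.
Start: joints at [60.745, 36.005, 2.206, 86.941, -1.547, 57.084, -1.146], TCP at [0.28, -0.587, 0.231] pointing down, gripper open.
Joint ranges: [-175.42, 175.42], [-21.48, 121.26], [-71.46, 75.88], [10.55, 141.38], [-63.04, 243.04], [13.31, 113.54], [-168.57, 168.57]. Speed limits (degrees/s): [147.25, 147.25, 180, 180, 180, 180, 180].

## Interface

Orientations are given as [roll, pitch, yaw] about the fixed x, y, z axes, in that order (R = Rz(yaw) Ry(pitch) Rx(roll)).
In Python, from station import arm, cams gives the robot as it stands. The module is installed in compiled form; this text tells all that it offers.
- The arm moves only by the tool move_arm, never from a script. Its argument "commands" is a list of rows, each a list of 2 entries, a list of its own where there are three numbers: the shift along the tool's x, y, z in mm, then the turn, a rotation vector about the tool's x, y, z in degrees. In form: [[[tx, ty, tz], [rx, ry, rz]], ...]. A call has 1 to 20 rows; each row shifts and turns the commanded pose from where the row before left it, along the tool's axes as they then stand; what a row does not reach is not made up. A row lasts 1/12 s, in which the tool goes at most 41.7 mm and 7.16 degrees, less where a joint would pass 70% of its speed; a pose out of reach is approached as far as the arm can. A call with a gripper value outside its range is refused whole. "jaw" is the closure, from 0 (fully open) to 1 (shut), set as the call begins (left out, the last holds). The fingers move at their own pace and stop on an object; the grip force is fixed at half the most. Time passes only in rows, so rows that do not move let the fingers close. It gives the time, the measured TCP pose, the force, the opening and the grip force at its end, in the units of the state.
- arm.observe(): the state, without advancing time (a new reading comes with each control period).
- cams.grab_frame(name): name is "side" or "top"; returns a dict with "pixels" (400x640x3 uint8, blue, green, red), "depth" (400x640 float32, m along the optical axis (not along the pixel's ray), 0 where there is no reading), "vfov" (degrees; the focal length in pixels is half the picture's height over the tangent of half this angle, whatever the lens; pixels are square), "cx", "cy" (the principal point, pixels), "k1" (the pictures are not rectified: a ray, as slopes to the right and down, at radius r is drawn at 1 + k1 r^2 times it, then the intrinsics apply), "R" (3x3) and "t" (3): a world point X has camera coordinates R X + t. Camera axes: x right, y down, z forward; pixel columns grow to the right and rows downward; lengths in m; the calibration is good to about 2 mm. A picture is of the moment at which its call begins.
- arm.close_job(): hands the job in; it is judged then, once.
The state is a dict: "clock": time; "joint_pos": joint angles; "qd": joint speeds; "joint_efforts": joint torques, N m; "eef_pos": TCP position; "eef_rot": TCP orientation; "contact_force": force on the tool from outside, world axes, zero at the start; "moment": the same for the moment, N m; "width": opening from 0.0 (shut) to 1.0 (fully open); "grip_force": force on a finger pad.
Only numpy, scipy, OpenCV 4.12 (cv2) and the standard library are available. Lean on these libraries where they do the work, as an engineer would, in place of code of your own. Each camera call takes 0.05 s, during which the arm holds its last target. There are 200 camera calls.

## Task

The topping warmer (the open steel water bath) has been drained and is about to be refilled. Push its drain-valve lever with one fingertip all the way shut, so that it lies square across the pipe against its stop, and push the swing spout of the filler tap round until its outlet is over the middle of the open well. Both only need a push, nothing is picked up: leave the tray, bottle, tub and scoop around the valve standing where they are.

Things in the scene. Friction and masses are not known exactly. Their poses are not given: they have to be found in the camera images.
- well_center (a point): Centre of the mouth of the warmer's well, level with the rim, 200 mm above the counter. The warmer is a fixed brushed-steel open box, 360 mm (its x) by 300 mm (its y) and 200 mm high; the mouth is 300 by 240 mm. x points away from the robot at yaw 0, y to its left, z up; the drain pipe leaves the middle of the -y face and the filler tap stands beyond the +y face.
- valve_stem (a point): Point on the vertical turning axis of the drain lever, at the mid-height of its grip, 114 mm above the counter. It lies 250 mm from well_center along the warmer's -y, that is 100 mm outside the warmer's wall, on top of the brass ball valve in the drain pipe (pipe axis 60 mm above the counter, running along the warmer's y). Axes as the warmer's.
- lever_end (a point): Free end of the drain lever, 130 mm from valve_stem, mid-width of its black sleeve grip. The grip covers the last 85 mm, is 22 mm wide and 12 mm high (108 to 120 mm above the counter). Nothing is above the lever; under the grip 70 mm are free above the drip tray and scoop, but within 80 mm of the stem the pipe lies under the open lever (up to 80 mm above the counter).
- drain_lever (a joint): Angle of the drain lever, rad: 0 = open, lever along the pipe, pointing away from the warmer (its -y); grows clockwise seen from above; 1.571 = shut, lever square across the pipe, pointing towards the warmer's -x (the robot's side), against its stop. Stiff: about 0.35 N m, so 3.5 N at 100 mm from the stem; it stays where it is left.
- tap_axis (a point): Point on the vertical turning axis of the swing spout, at the height of the middle of its tube, 290 mm above the counter. The tap is a fixed steel pillar, 28 to 46 mm thick and 250 mm high, with a small cross handle low on its far side from the warmer (not used); it stands about 270 mm from well_center on the warmer's +y side.
- spout_outlet (a point): Middle of the lower end of the spout's outlet, 260 mm from the tap's axis and 236 mm above the counter (36 mm above the warmer's rim). The spout is a level steel tube 20 mm thick, its middle 290 mm above the counter, straight from 30 to 235 mm from the axis, then bent down to the outlet (25 mm thick).
- spout (a joint): Angle of the swing spout about the tap's vertical axis, rad: 0 = along the tap's -y, roughly over the middle of the well (the tap may be turned a little against the warmer); grows clockwise seen from above, towards the robot's side; range -0.7 to 1.6, so it can be pushed past the well. Starts aside, at 0.85 to 1.3. Friction about 0.22 N m, 1.3 N at 170 mm; it stays where it is left.
- drip_tray: Loose shallow steel tray, 150 x 120 x 18 mm, on the counter under the drain elbow. Origin: centre of its underside. Not to be disturbed.
- squeeze_bottle: Loose dark-brown sauce squeeze bottle with a pointed nozzle, 54 mm across and 160 mm high, standing to the right of the valve on the robot's side. Origin: centre of its underside. Not to be disturbed.
- popcorn_tub: Loose white paper tub of popcorn, 140 mm across and about 105 mm high, to the right of the valve. Origin: centre of its underside. Not to be disturbed.
- measuring_scoop: Loose steel measuring cup, 64 mm across and 34 mm high, with a flat 115 mm handle along its own -x, on the counter on the robot's side of the drip tray, handle towards the robot. Origin: centre of the cup's underside. Not to be disturbed.

How it is judged (in metres and radians):
At the end, for the whole second after the job is handed in: The drain lever is shut to within 5 degrees of square across the pipe, and the spout's outlet is at rest within 50 mm, seen from above, of the centre of the well's mouth (value of joint drain_lever above 1.48 rad and horizontal distance between spout_outlet and well_center below 0.05 m and velocity of joint spout between -0.05 and 0.05 rad/s); the robot touches nothing.
It fails at once if the drip tray is shifted or lifted (more than 25 mm) (distance of drip_tray from where it was at the start of the episode above 0.025 m).
It fails at once if the squeeze bottle is shifted, lifted (more than 25 mm) or tipped (distance of squeeze_bottle from where it was at the start of the episode above 0.025 m or angle between squeeze_bottle's own z axis and vertical above 0.4 rad).
It fails at once if the popcorn tub is shifted, lifted (more than 25 mm) or tipped (distance of popcorn_tub from where it was at the start of the episode above 0.025 m or angle between popcorn_tub's own z axis and vertical above 0.4 rad).
It fails at once if the measuring scoop is shifted or lifted (more than 25 mm) (distance of measuring_scoop from where it was at the start of the episode above 0.025 m).
It also fails if it takes over 70 s, if anything falls off the work surface, if the arm or the gripper's body presses on something with over 40 N, if the wrist force passes 120 N, or if a joint passes its speed limit or range.

## Working session

There is one attempt and no reset: what is moved stays moved. The work goes in short steps, Python scripts to look and compute and a tool call to move; the robot and the scene stay as the last step left them, time stands still between calls to the robot, and variables do not carry over. Pictures are saved under pics/ and viewed, at most 10 in all, crops included, and the job is handed in when it is done.

Besides the shell and the picture viewer there is one more tool, called after "Request:" as name([rows], argument=value, ...), one row to a line, values as JSON. move_arm: Moves the arm, as the interface text tells. Its arguments: {"type":"object","properties":{"commands":{"type":"array","items":{"type":"array"}},"jaw":{"type":"number"}},"required":["commands"]}

```bash
mkdir -p pics
cat > h.py <<'E'
import numpy as np, cv2
from station import arm, cams
def K(f):
    F=200/np.tan(np.radians(f["vfov"])/2); return F
def world(f,u=None,v=None):
    "world point for every pixel (HxWx3)"
    F=K(f); v,u=np.mgrid[0:400,0:640].astype(float)
    a=np.array([[F,0,f["cx"]],[0,F,f["cy"]],[0,0,1]])
    p=cv2.undistortPoints(np.stack([u.ravel(),v.ravel()],1)[:,None],a,np.array([f["k1"],0,0,0,0.]))[:,0]
    d=f["depth"].ravel()
    c=np.c_[p*d[:,None],d]
    W=(c-f["t"])@f["R"]; W[d==0]=np.nan
    return W.reshape(400,640,3)
E
python3 - <<'E'
from h import *
for n in("side","top"):
    f=cams.grab_frame(n); cv2.imwrite(f"pics/{n}0.png",f["pixels"]); np.save(n+"0.npy",world(f))
    print(n,f["vfov"],f["k1"],(-f["R"].T@f["t"]).round(3),f["R"].round(2).tolist())
s=arm.observe();print(s)
E
```

```text
side 42.58693637277348 -0.13457015550141654 [-0.264  0.746  0.988] [[-0.74, -0.68, 0.01], [-0.4, 0.43, -0.81], [0.54, -0.6, -0.59]]
top 45.49499906683445 -0.05508604500186592 [ 0.174 -0.063  1.772] [[0.01, -1.0, -0.01], [-0.99, -0.0, -0.17], [0.17, 0.01, -0.99]]
{'clock': 0.1, 'joint_pos': array([60.7453214 , 36.05384964,  2.20299914, 86.99048662, -1.54806339,
       57.08605027, -1.14560127]), 'qd': array([ 0.01768226, -0.10924776,  0.05402931, -0.23420556, -0.03123865,
       -0.06917551,  0.00560153]), 'joint_efforts': array([ 3.11626936e-03, -5.64529467e+01,  1.23045053e+00, -1.93972349e+01,
        1.12623084e-02,  5.42037291e-03,  9.63274346e-06]), 'eef_pos': array([ 0.27945647, -0.58622132,  0.2304773 ]), 'eef_rot': array([-1.79899286e+02,  3.16849030e-04,  2.54841177e+01]), 'contact_force': array([-0.81623326, -0.97885741, -0.48242349]), 'moment': array([-0.00458532, -0.01529877,  0.03503933]), 'grip_force': 0.0, 'width': 0.999962613262561}
```

View pics/top0.png

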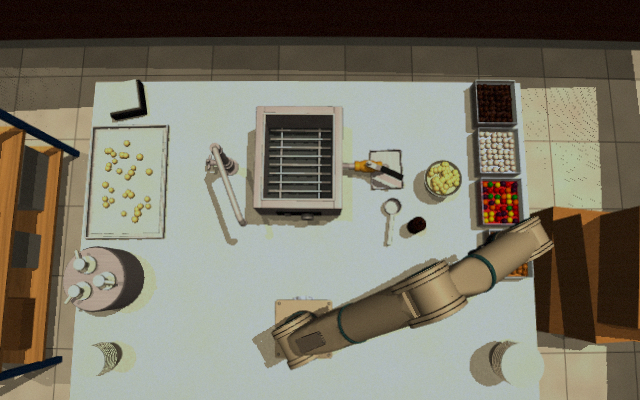

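View pics/side0.png

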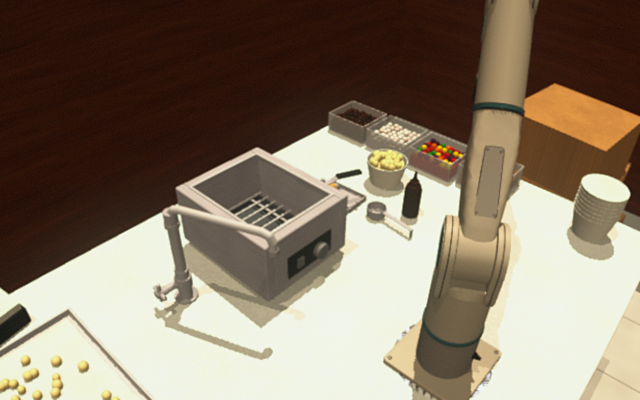

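The top view shows the warmer at u256–342, v106–212. The lever runs from about (365,165) to (403,177), the spout from (213,150) to (242,222), the scoop is at (391,207), the bottle at (416,226) and the tub at (443,178).

Run:
```python
from h import *
W=np.load("top0.npy")
def sel(u0,u1,v0,v1,z0,z1):
    P=W[v0:v1,u0:u1].reshape(-1,3); return P[(P[:,2]>z0)&(P[:,2]<z1)]
r=sel(245,352,95,225,.188,.212)
rc=cv2.minAreaRect(r[:,:2].astype(np.float32)*1000); print("rim",rc,cv2.boxPoints(rc).tolist(),r[:,2].mean())
s=sel(195,252,130,235,.265,.32)
m,vv=s[:,:2].mean(0),np.linalg.svd(s[:,:2]-s[:,:2].mean(0))[2][0]
t=(s[:,:2]-m)@vv; print("spout",m,vv,m+vv*t.min(),m+vv*t.max(),np.degrees(np.arctan2(vv[1],vv[0])),s[:,2].mean())
l=sel(350,410,150,195,.10,.135)
m,vv=l[:,:2].mean(0),np.linalg.svd(l[:,:2]-l[:,:2].mean(0))[2][0]
t=(l[:,:2]-m)@vv; print("lever",len(l),m,vv,m+vv*t.min(),m+vv*t.max(),l[:,2].min(),l[:,2].max())
for n,b in dict(bottle=(405,430,212,238,.03,.2),scoop=(380,405,195,217,.02,.06),handle=(380,400,215,250,.004,.06),tub=(420,465,155,200,.05,.2)).items():
    q=sel(*b); print(n,q.min(0).round(3),q.max(0).round(3),np.median(q,0).round(3))
f=cams.grab_frame("top")["pixels"]; cv2.imwrite("pics/c.png",cv2.resize(f[90:250,190:470],None,fx=2.8,fy=2.8,interpolation=cv2.INTER_CUBIC))
```

```text
rim ((587.6008911132812, 17.465530395507812), (298.8137512207031, 363.00506591796875), 89.81159210205078) [[405.6080627441406, -131.34368896484375], [768.6111450195312, -132.53738403320312], [769.59375, 166.27474975585938], [406.59063720703125, 167.46844482421875]] 0.19944596722689825
spout [0.47670958 0.23928569] [-0.92984774 -0.36794453] [0.61104277 0.29244187] [0.34362027 0.1866217 ] -158.41109315018926 0.29368357056881905
lever 216 [ 0.55700379 -0.28974476] [-0.42281615 -0.90621548] [ 0.58849268 -0.2222551 ] [ 0.52995454 -0.34771901] 0.10010074188671533 0.13044264502559288
bottle [ 0.34  -0.429  0.03 ] [ 0.394 -0.377  0.16 ] [ 0.363 -0.396  0.109]
scoop [ 0.405 -0.354  0.02 ] [ 0.474 -0.292  0.041] [ 0.436 -0.325  0.031]
handle [ 0.286 -0.351  0.004] [ 0.413 -0.28   0.042] [ 0.351 -0.312  0.028]
tub [ 0.469 -0.573  0.05 ] [ 0.606 -0.432  0.109] [ 0.535 -0.5    0.086]
```

View pics/c.png

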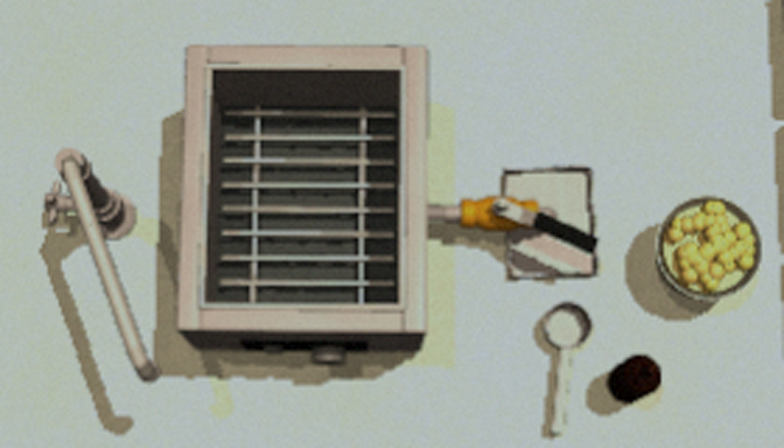

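Request:
move_arm([
  [[0,0,0],[0,0,5.1]],
  [[0,0,0],[0,0,5.1]],
  [[0,0,0],[0,0,5.1]],
  [[0,0,0],[0,0,5.1]],
  [[0,0,0],[0,0,5.1]],
  [[30,-24,0],[0,0,0]],
  [[30,-24,0],[0,0,0]],
  [[30,-24,0],[0,0,0]],
  [[30,-24,0],[0,0,0]],
  [[30,-24,0],[0,0,0]],
  [[30,-24,0],[0,0,0]],
  [[30,-24,0],[0,0,0]],
  [[30,-24,0],[0,0,0]],
  [[30,-24,0],[0,0,0]],
  [[30,-24,0],[0,0,0]],
  [[0,0,0],[0,0,0]],
  [[0,0,0],[0,0,0]],
  [[0,0,0],[0,0,0]],
], jaw=1)

```text
clock: 1.65
eef_pos: [0.5792, -0.3471, 0.2308]
eef_rot: [180.0, 0.1, 0.0]
contact_force: [-0.1, -0.4, -0.1]
width: -0.0
grip_force: 0.0
```

Request:
move_arm([
  [[6,2,15],[0,0,0]],
  [[0,0,20],[0,0,0]],
  [[0,0,20],[0,0,0]],
  [[0,0,20],[0,0,0]],
  [[0,0,20],[0,0,0]],
  [[0,0,20],[0,0,0]],
  [[0,0,18],[0,0,0]],
  [[0,0,0],[0,0,0]],
  [[0,0,0],[0,0,0]],
])

```text
clock: 2.4
eef_pos: [0.5839, -0.3498, 0.0967]
eef_rot: [-179.9, 0.2, -0.1]
contact_force: [-0.7, -0.0, -0.2]
width: 0.0
grip_force: 0.0
```

Run:
```python
from h import *
a=cams.grab_frame("top")["pixels"][130:240,330:470]; b=cams.grab_frame("side")["pixels"][120:250,280:470]
o=[cv2.resize(i,(400,int(400*i.shape[0]/i.shape[1])),interpolation=cv2.INTER_CUBIC) for i in(a,b)]
h=min(i.shape[0] for i in o); cv2.imwrite("pics/d.png",np.hstack([i[:h] for i in o]))
import math
# arc of finger: lever angle th from -y clockwise, contact r=.1
for th in range(25,100,10):
    t=math.radians(th); d=np.array([-math.sin(t),-math.cos(t)]); n=np.array([math.cos(t),-math.sin(t)])
    print(th,(np.array([.587,-.233])+.1*d+.027*n).round(3))
```

```text
25 [ 0.569 -0.335]
35 [ 0.552 -0.33 ]
45 [ 0.535 -0.323]
55 [ 0.521 -0.312]
65 [ 0.508 -0.3  ]
75 [ 0.497 -0.285]
85 [ 0.49  -0.269]
95 [ 0.485 -0.251]
```

View pics/d.png

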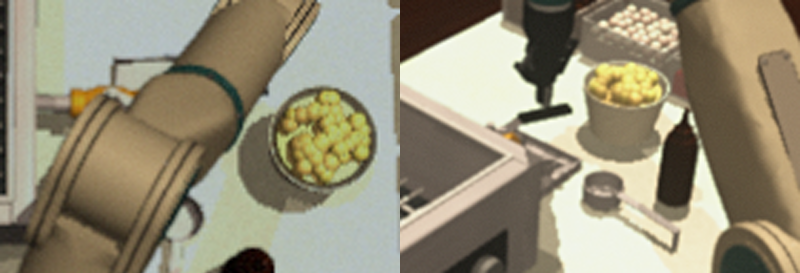

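In the side view (right half), the fingertips stand just beyond the black grip, clear of the tub and bottle. I'll push along the arc now.

Request:
move_arm([
  [[-7.5,-7.5,0],[0,0,0]],
  [[-7.5,-7.5,0],[0,0,0]],
  [[-8.5,-2.5,0],[0,0,0]],
  [[-8.5,-2.5,0],[0,0,0]],
  [[-8.5,-3.5,0],[0,0,0]],
  [[-8.5,-3.5,0],[0,0,0]],
  [[-7,-5.5,0],[0,0,0]],
  [[-7,-5.5,0],[0,0,0]],
  [[-6.5,-6,0],[0,0,0]],
  [[-6.5,-6,0],[0,0,0]],
  [[-5.5,-7.5,0],[0,0,0]],
  [[-5.5,-7.5,0],[0,0,0]],
  [[-3.5,-8,0],[0,0,0]],
  [[-3.5,-8,0],[0,0,0]],
  [[0,0,0],[0,0,0]],
  [[0,0,0],[0,0,0]],
])

```text
clock: 3.83
eef_pos: [0.49, -0.266, 0.0977]
eef_rot: [-179.9, 0.2, 0.0]
contact_force: [-0.5, 0.1, -0.7]
width: -0.001
grip_force: 0.0
```

Request:
move_arm([
  [[0,-4,0],[0,0,0]],
  [[0,-4,0],[0,0,0]],
  [[0,-3,0],[0,0,0]],
])

```text
clock: 4.08
eef_pos: [0.4899, -0.2572, 0.0977]
eef_rot: [180.0, 0.2, -0.1]
contact_force: [-1.7, -3.9, -1.1]
width: 0.001
grip_force: 2.0
```

Run:
```python
from h import *
f=cams.grab_frame("side"); W=world(f); i=f["pixels"][130:230,290:430]
cv2.imwrite("pics/e.png",cv2.resize(i,None,fx=4,fy=4,interpolation=cv2.INTER_CUBIC))
m=(W[...,2]>.1)&(W[...,2]<.13)&(f["pixels"].max(2)<60)&(abs(W[...,1]+.24)<.12)&(abs(W[...,0]-.53)<.1)
p=W[m]; print(len(p)); v=np.linalg.svd(p[:,:2]-p[:,:2].mean(0),full_matrices=False)[2][0]; print(p.mean(0),p.min(0),p.max(0),v)
```

```text
120
[ 0.49361755 -0.23048958  0.11917689] [ 0.45883819 -0.25688497  0.10377073] [ 0.53865425 -0.21603459  0.12981866] [-0.99997861 -0.00654102]
```

View pics/e.png

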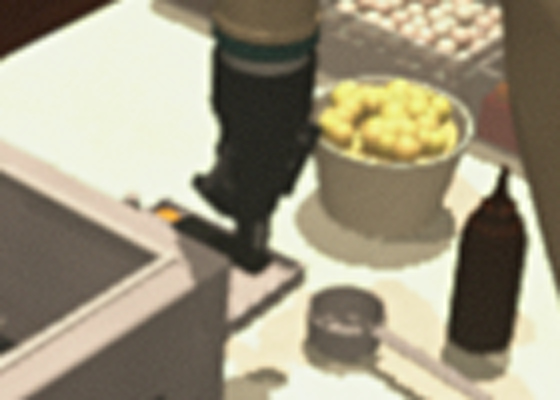

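The lever (about 165–265, 210–265 in the crop) now lies nearly square across the pipe. I'll push a bit more to feel for the stop.

Request:
move_arm([
  [[0,-2,0],[0,0,0]],
  [[0,-2,0],[0,0,0]],
  [[0,-2,0],[0,0,0]],
  [[0,0,0],[0,0,0]],
])

```text
clock: 4.47
eef_pos: [0.4901, -0.2565, 0.098]
eef_rot: [179.6, 0.0, -0.2]
contact_force: [-3.0, -13.7, -5.9]
width: -0.001
grip_force: 7.0
```

Request:
move_arm([
  [[0,10,0],[0,0,0]],
  [[0,20,0],[0,0,0]],
  [[0,20,0],[0,0,0]],
  [[0,0,25],[0,0,0]],
  [[0,0,-50],[0,0,0]],
  [[0,0,-25],[0,0,0]],
  [[0,0,-30],[0,0,0]],
  [[0,0,-30],[0,0,0]],
  [[0,0,-30],[0,0,0]],
  [[0,0,-30],[0,0,0]],
  [[0,0,-30],[0,0,0]],
  [[0,0,-30],[0,0,0]],
  [[0,0,-30],[0,0,0]],
  [[0,0,0],[0,0,0]],
  [[0,0,0],[0,0,0]],
])

```text
clock: 5.72
eef_pos: [0.493, -0.3001, 0.3516]
eef_rot: [180.0, -0.2, 0.1]
contact_force: [0.2, 0.0, -1.0]
width: 0.004
grip_force: 0.0
```

One row there dipped 25 mm by my slip, down to about 73 mm, still above the tray and scoop. The force is back to zero. Next I'll cross over to the spout.

Request:
move_arm([
  [[-4,-30,-1],[0,0,0]],
  [[-4,-30,-1],[0,0,0]],
  [[-4,-30,-1],[0,0,0]],
  [[-4,-30,-1],[0,0,0]],
  [[-4,-30,-1],[0,0,0]],
  [[-4,-30,-1],[0,0,0]],
  [[-4,-30,-1],[0,0,0]],
  [[-4,-30,-1],[0,0,0]],
  [[-4,-30,-1],[0,0,0]],
  [[-4,-30,-1],[0,0,0]],
  [[-4,-30,0],[0,0,0]],
  [[-4,-30,0],[0,0,0]],
  [[-4,-30,0],[0,0,0]],
  [[-4,-30,0],[0,0,0]],
  [[-4,-30,0],[0,0,0]],
  [[-4,-30,0],[0,0,0]],
  [[-4,-30,0],[0,0,0]],
  [[-4,-30,0],[0,0,0]],
  [[-4,-30,0],[0,0,0]],
  [[0,-20,0],[0,0,0]],
])

```text
clock: 7.38
eef_pos: [0.4131, 0.2927, 0.3583]
eef_rot: [-180.0, 0.2, 0.3]
contact_force: [0.4, 0.2, 0.7]
width: -0.002
grip_force: 0.0
```

Request:
move_arm([
  [[0,0,0],[0,0,0]],
  [[0,0,0],[0,0,0]],
  [[0,0,0],[0,0,0]],
])

```text
clock: 7.63
eef_pos: [0.4154, 0.2882, 0.3588]
eef_rot: [179.9, 0.1, -0.0]
contact_force: [-0.1, -0.2, 0.3]
width: -0.001
grip_force: 0.0
```

Run:
```python
from h import *
f=cams.grab_frame("top"); W=world(f)
cv2.imwrite("pics/f.png",cv2.resize(f["pixels"][90:310,180:470],None,fx=2.6,fy=2.6,interpolation=cv2.INTER_CUBIC))
import math
for th in range(68,-16,-10):
    t=math.radians(th); d=np.array([-math.sin(t),-math.cos(t)]); n=np.array([-math.cos(t),math.sin(t)])
    print(th,((np.array([.596,.287])+.17*d+.026*n)*1000).round(0))
```

```text
68 [429. 247.]
58 [438. 219.]
48 [452. 193.]
38 [471. 169.]
28 [493. 149.]
18 [519. 133.]
8 [547. 122.]
-2 [576. 116.]
-12 [606. 115.]
```

View pics/f.png

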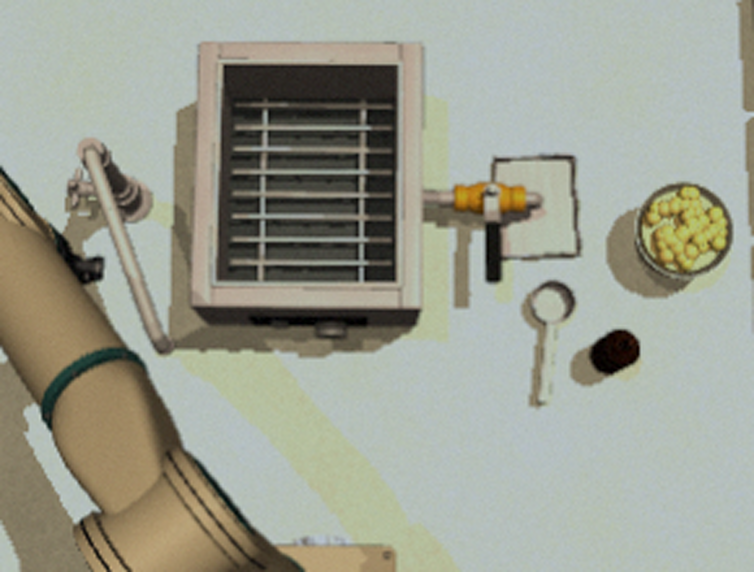

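The lever is square at (492,190–280) and tray, tub, bottle and scoop haven't moved. The gripper is on the free side of the spout at (90,265). I'll lower it there, then push.

Request:
move_arm([
  [[0,0,22],[0,0,0]],
  [[0,0,22],[0,0,0]],
  [[0,0,22],[0,0,0]],
  [[0,0,22],[0,0,0]],
  [[0,0,0],[0,0,0]],
  [[0,0,0],[0,0,0]],
  [[3,10,0],[0,0,0]],
  [[3,10,0],[0,0,0]],
  [[4,10,0],[0,0,0]],
  [[4,11,0],[0,0,0]],
  [[0,0,0],[0,0,0]],
])

```text
clock: 8.6
eef_pos: [0.4315, 0.2449, 0.2727]
eef_rot: [179.9, -0.1, -0.3]
contact_force: [0.9, 0.1, 0.5]
width: -0.006
grip_force: 0.0
```

Request:
move_arm([
  [[3,9.3,0],[0,0,0]],
  [[3,9.3,0],[0,0,0]],
  [[3,9.4,0],[0,0,0]],
  [[4,8.7,0],[0,0,0]],
  [[5,8.7,0],[0,0,0]],
  [[5,8.6,0],[0,0,0]],
  [[6.3,8,0],[0,0,0]],
  [[6.3,8,0],[0,0,0]],
  [[6.4,8,0],[0,0,0]],
  [[7.3,6.7,0],[0,0,0]],
  [[7.3,6.7,0],[0,0,0]],
  [[7.4,6.6,0],[0,0,0]],
  [[8.7,5.3,0],[0,0,0]],
  [[8.7,5.3,0],[0,0,0]],
  [[8.6,5.4,0],[0,0,0]],
  [[9,4,0],[0,0,0]],
  [[8,3,0],[0,0,0]],
  [[6,2,0],[0,0,0]],
  [[0,0,0],[0,0,0]],
  [[0,0,0],[0,0,0]],
])

```text
clock: 10.27
eef_pos: [0.5433, 0.1247, 0.2719]
eef_rot: [180.0, -0.0, -0.0]
contact_force: [0.2, -0.4, -1.0]
width: -0.005
grip_force: 0.0
```

Run:
```python
from h import *
f=cams.grab_frame("side"); W=world(f)
cv2.imwrite("pics/g.png",f["pixels"])
W=W[150:330,130:400].reshape(-1,3)
p=W[(W[:,2]>.285)&(W[:,2]<.308)&(W[:,1]>.03)&(W[:,1]<.25)&(abs(W[:,0]-.6)<.08)]
for y in np.arange(.03,.25,.02):
    q=p[abs(p[:,1]-y)<.01]; print(round(y,2),len(q),np.median(q,0).round(3) if len(q) else "")
```

```text
0.03 4 [0.551 0.038 0.291]
0.05 38 [0.547 0.052 0.293]
0.07 51 [0.549 0.068 0.295]
0.09 33 [0.551 0.087 0.294]
0.11 10 [0.535 0.115 0.296]
0.13 88 [0.535 0.135 0.295]
0.15 76 [0.564 0.148 0.295]
0.17 63 [0.569 0.17  0.296]
0.19 68 [0.572 0.19  0.296]
0.21 68 [0.577 0.21  0.295]
0.23 68 [0.58  0.23  0.295]
```

View pics/g.png

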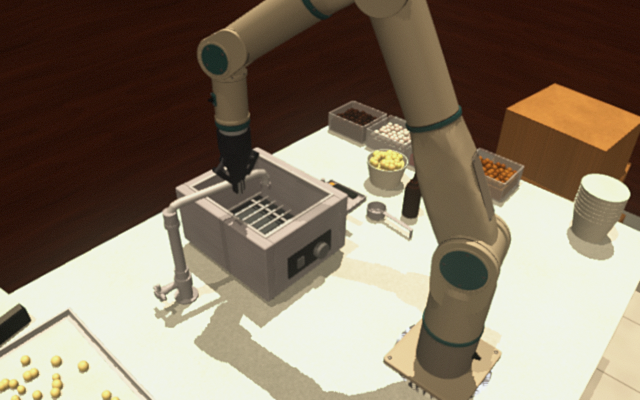

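The spout now lies over the well, with its outlet near (265,178), at x≈0.55 against the target of 0.588. It needs about 26 mm more at the finger.

Request:
move_arm([
  [[6,1,0],[0,0,0]],
  [[6,1,0],[0,0,0]],
  [[6,1,0],[0,0,0]],
  [[5,1,0],[0,0,0]],
  [[3,0,0],[0,0,0]],
  [[0,0,0],[0,0,0]],
  [[0,0,0],[0,0,0]],
  [[-10,0,0],[0,0,0]],
  [[-20,0,0],[0,0,0]],
  [[-30,0,0],[0,0,0]],
  [[-30,0,0],[0,0,0]],
  [[0,0,-30],[0,0,0]],
  [[0,0,-30],[0,0,0]],
  [[0,0,-30],[0,0,0]],
  [[0,0,0],[0,0,0]],
  [[0,0,0],[0,0,0]],
  [[0,0,0],[0,0,0]],
])

```text
clock: 11.73
eef_pos: [0.4785, 0.1212, 0.3616]
eef_rot: [180.0, 0.0, -0.0]
contact_force: [0.4, 0.4, -1.2]
width: -0.0
grip_force: 0.0
```

Run:
```python
from h import *
def fit(n):
    f=cams.grab_frame(n); W=world(f)
    cv2.imwrite(f"pics/{n}9.png",f["pixels"])
    W=W.reshape(-1,3)
    p=W[(W[:,2]>.27)&(W[:,2]<.31)&(W[:,1]>.0)&(W[:,1]<.25)&(abs(W[:,0]-.6)<.06)]
    for y in np.arange(.01,.25,.03):
        q=p[abs(p[:,1]-y)<.015]; print(n,round(y,2),len(q),np.median(q,0).round(3) if len(q) else "")
fit("top");fit("side")
```

```text
top 0.01 12 [0.585 0.022 0.278]
top 0.04 64 [0.584 0.039 0.292]
top 0.07 56 [0.586 0.071 0.296]
top 0.1 54 [0.586 0.1   0.297]
top 0.13 17 [0.587 0.119 0.296]
top 0.16 0 
top 0.19 0 
top 0.22 0 
side 0.01 0 
side 0.04 5 [0.588 0.053 0.297]
side 0.07 78 [0.582 0.071 0.296]
side 0.1 89 [0.583 0.1   0.296]
side 0.13 93 [0.585 0.13  0.294]
side 0.16 93 [0.586 0.16  0.296]
side 0.19 97 [0.587 0.19  0.296]
side 0.22 101 [0.588 0.22  0.296]
```

View pics/top9.png

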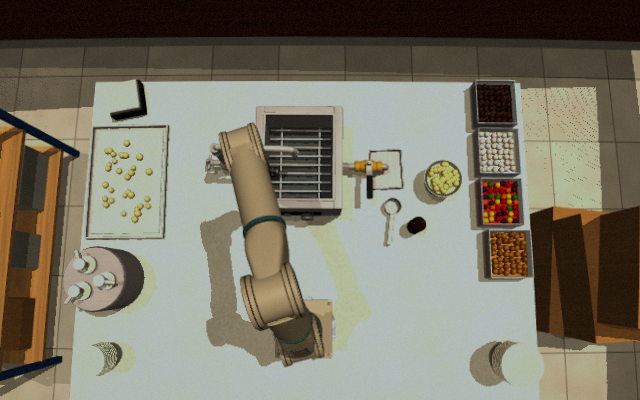

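The outlet (about 297,149) is at roughly (0.585, 0.025), within 10 mm of the well's centre. The lever is square at (369,165–195) and the arm is clear of everything.

```bash
python3 -c "
from station import arm
print(arm.close_job())"
```

```text
the job is handed in; nothing more can be done
None
```

The job is handed in: the drain lever is pushed shut against its stop, the spout outlet is about 10 mm from the well's centre by the cameras, and the tray, bottle, tub and scoop look unmoved; the hand-in gave no verdict.

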